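# Move the job tray to its bay and press its ticket holder behind the shelf lip

## Robot

A 6-joint arm with a two-finger parallel gripper is mounted at the origin on the work surface. World frame = base frame: x ahead of the robot, y to its left, z up, the work surface at z = 0. Lengths are in m, angles in rad, forces in N, time in s.
With the tool pointing down it reaches from about 0.25 to 0.775 m from the base axis. Payload 4 kg.
Tool frame: the origin (TCP) lies at the very end of the fingers, on their centre line; the grasp point (between the pads) lies 19 mm behind it; z points along the fingers, y is the line along which they close (so a half turn about z gives the same grasp; the last joint's range is limited). The gripper opens to 94 mm and grips with 3 to 60 N. Pads are 16 mm wide; open, the fingers measure 119 mm over their backs; the gripper's body (75 mm by 177 mm) begins 78 mm behind the grasp point.
Start: joints at [-1.368, 0.087, 1.371, -0, 1.684, -0.103], TCP at [0.166, -0.525, 0.206] pointing down, gripper open.
Joint ranges: [-3.1, 3.1], [-0.76, 2.03], [0.27, 2.55], [-1.08, 4.22], [0.17, 2.65], [-2.57, 2.57]. Speed limits (rad/s): [2.79, 2.79, 3.14, 3.14, 3.14, 3.14].

## Interface

Orientations are given as a unit quaternion [x, y, z, w].
In Python, from rig import robot gives the robot as it stands.
- The arm moves only by the tool jog_arm, never from a script. Its argument "moves" is a list of rows, each an object with "slide": the shift along the world's x, y, z in units of 30 mm (1.0 is 30 mm), a list of three; "roll": the turn about the world's z in units of 8 degrees (1.0 is 8 degrees). A call has 1 to 10 rows; each row shifts and turns the commanded pose from where the row before left it; what a row does not reach is not made up. A row lasts 1/8 s, in which the tool goes at most 62.5 mm and 10.7 degrees, less where a joint would pass 70% of its speed; a pose out of reach is approached as far as the arm can. A call is refused whole if a number of a shift passes 1 or a number of a turn 1, either way. A call with a gripper value outside its range is refused whole. "grip" is the closure, from -1 (fully open) to 1 (shut), set as the call begins (left out, the last holds). The fingers move at their own pace and stop on an object; "newtons" is the grip in N (left out, the last holds). Time passes only in rows, so rows that do not move let the fingers close. It gives the time, the measured TCP pose, the force, the opening and the grip force at its end, in the units of the state.
- robot.sense(): the state, without advancing time (a new reading comes with each control period).
- robot.grab_frame(name): name is "scene" or "top" or "wrist"; returns (picture, depth): 400x640x3 uint8, red, green, blue; 400x640 float32, m along the optical axis (not along the pixel's ray), 0 where there is no reading.
- robot.calibration(name): a dict with "K" (3x3 intrinsics, pixels), "extrinsics" (4x4, takes a point from camera to world coordinates); the wrist camera has in their place "mount" (4x4, takes a point from camera to tool coordinates, whose origin is the TCP and whose axes are the flange's). Camera axes: x right, y down, z forward; pixel columns grow to the right and rows downward; lengths in m; the calibration is good to about 2 mm. A picture is of the moment at which its call begins: read the wrist's pose just before it. calibration takes no time and is no camera call.
- robot.close_job(): hands the job in; it is judged then, once.
Trained networks look in the newest picture that a camera, given by its name, has taken for a name from the list of things; names that differ only in an ending like _2 or _b are one class to them, and where a whole thing is asked for, a point or a joint stands for the part that bears it (a point fixed in the world has none). Each returns a list of dicts, best first, with "confidence" (0 to 1); they miss things now and then, are a little off and sometimes report something else, mostly with a low value. They report only what shows in the picture. A call takes as long as a camera call. They do not tell look-alikes from the thing itself.
- robot.silhouettes(camera, name): "mask" (400x640 bool, what is visible of it) and "box" ([centre column, centre row, width, height] in pixels, round what is visible of it).
The state is a dict: "clock": time; "joints": joint angles; "joint_vel": joint speeds; "joint_torque": joint torques, N m; "eef_pos": TCP position; "eef_rot": TCP orientation; "wrist_force": force on the tool from outside, world axes, zero at the start; "wrist_torque": the same for the moment, N m; "opening": finger opening in m; "grip_force": force on a finger pad.
Only numpy, scipy, OpenCV 4.12 (cv2) and the standard library are available. Lean on these libraries where they do the work, as an engineer would, in place of code of your own. Each camera call takes 0.05 s, during which the arm holds its last target. There are 200 camera calls.

## Task

Slide the blue covered watch tray sideways along the shelf onto the green spot, without lifting or tipping it, and let go of it. Then take the orange ticket holder out of the wooden rack and push its tongue down behind the front lip of the shelf, into the socket in front of that bay, ticket facing away from the trays, until its shoulders are fully home on the rail. Do not force it; finish while still gripping it and pressing it home against the rail's spring, so that I can lock the rail, and leave everything else where it stands.

Things in the scene. Friction and masses are not known exactly. Their poses are not given: they have to be found in the camera images.
- shelf: Low white fixed bench shelf, 160 deep (x) by 420 long (y); origin on the bench under its centre, x to the rear, z up. Board top at z = 95. Three bays marked by flat circles, 50 radius, centred at x = 0, y = +130 (black tray, its white ticket holder home in the rail), 0 and -130. Rear stop from x = 80, 18 above the board. Ticket rail along the front edge, see slot. All in mm
- green_spot: Flat green disc, 50 mm radius, on the shelf board: the bay to which the tray goes (the middle one or the one at y = -130 mm of the shelf). Origin at its centre on the board's top; axes parallel to the shelf's
- slot (a point): Middle of the mouth of the rail socket before the green spot: 87.5 mm in front of the disc's centre, 12 mm above the board, level with the tops of its lips (front 3, rear 3.5 mm thick). Slot 8 mm wide (x, rearward), 66 mm long (y) between black cheeks. A leaf spring lies 11 mm below the mouth; it pushes up with 2.8 N at first touch, 7.7 N when the holder is home, and lifts the holder if let go
- tray: Watch tray: blue round dish, 42 mm radius, 12 mm high, under a clear dust dome fixed to it (38 mm radius, top 36 mm above the underside) with a black knob on the axis, 16 mm diameter, from 40 to 62 mm above the underside. 0.18 to 0.35 kg, loose on the shelf in the other free bay. Origin: centre of its underside, z up
- holder: Orange ticket holder, 45 g, upright in the rack. Origin: middle of its tongue's tip; z up, x across its thickness, ticket (paper, red band) on its -x face. Tongue 4 mm thick, 60 wide, z 0 to 18, tip rounded; shoulder bar 14 thick, 70 wide, z 18 to 26; pane 10 thick, 70 wide, z 26 to 62: grip it there across its thickness. Home: bar on both lips, origin 18 mm below the mouth
- ticket (a point): middle of the face of the paper ticket on the holder: 5.5 mm to the holder's -x side and 44 mm above its origin
- rack: Wooden block fixed on the bench, 60 (x) by 110 (y) by 24 mm high, with a slot along y, 7 mm wide, 20 mm deep, in which the holder stands on its shoulders, ticket to the block's -x side. Origin: centre of its underside
- other_tray: a tray like the blue one but with a black dish, in the shelf's bay at y = +130 mm; leave it alone. Origin: centre of its underside
- drivers: round aluminium stand of 36 mm radius with six small screwdrivers, 100 mm high, loose on the bench; leave it alone. Origin: centre of its underside
- watch: wristwatch lying on the bench, case 40 mm across and 10 mm high, strap 164 mm long in all; leave it alone. Origin: centre of its underside
- loupe: black eye loupe, 36 mm across, 32 mm high, on the bench; leave it alone. Origin: centre of its underside
Things that resemble listed ones, but are neither listed nor needed, are in the scene too. What is meant by the holder is not turquoise, and is the smaller of those in its own colour. What is shaped like the tray but purple is not meant.

How it is judged:
By the outcome, as a careful person would: the job done as asked, in the order asked, and still so for the second after the job is handed in, while the arm keeps its last pose, push and grip.
It also fails if it takes over 56 s, if anything falls off the work surface, if the arm or the gripper's body presses on something with over 40 N, if the wrist force passes 120 N, or if a joint passes its speed limit or range.

## Working session

There is one attempt and no reset: what is moved stays moved. The work goes in short steps, Python scripts to look and compute and a tool call to move; the robot and the scene stay as the last step left them, time stands still between calls to the robot, and variables do not carry over. Pictures are saved under pics/ and viewed, at most 10 in all, crops included, and the job is handed in when it is done.

Besides the shell and the picture viewer there is one more tool, called after ">>>" as name(argument=value, ...), one argument or row to a line, values as JSON. jog_arm: Moves the arm, as the interface text tells. Its arguments: {"type":"object","properties":{"moves":{"type":"array"},"grip":{"type":"number"},"newtons":{"type":"number"}},"required":["moves"]}

```bash
ls; mkdir -p pics; cat > h.py <<'E'
import numpy as np, cv2
from rig import robot
def grab(n):
    s=robot.sense(); p,d=robot.grab_frame(n); c=robot.calibration(n); K=np.array(c["K"])
    if "extrinsics" in c: T=np.array(c["extrinsics"])
    else:
        from scipy.spatial.transform import Rotation as R
        W=np.eye(4); W[:3,:3]=R.from_quat(s["eef_rot"]).as_matrix(); W[:3,3]=s["eef_pos"]; T=W@np.array(c["mount"])
    return p,d,K,T
def cloud(d,K,T):
    v,u=np.mgrid[:d.shape[0],:d.shape[1]]
    P=np.stack([(u-K[0,2])/K[0,0]*d,(v-K[1,2])/K[1,1]*d,d],-1)
    return P@T[:3,:3].T+T[:3,3]
def save(n,p): cv2.imwrite("pics/"+n,p[:,:,::-1])
E
python3 - <<'E'
from h import *
ims=[]
for n in ["scene","top"]:
    p,d,K,T=grab(n); C=cloud(d,K,T); save(n+"0.png",p); np.savez(n+"0.npz",p=p,d=d,C=C)
    print(n,T[:3,3].round(3))
    for name in ["shelf","green_spot","tray","holder","rack","other_tray","drivers","watch","loupe"]:
        for o in robot.silhouettes(n,name)[:4]:
            m=o["mask"]&(d>0); 
            if m.sum(): print(name,round(o["confidence"],2),np.round(o["box"]),np.median(C[m],0).round(3),np.percentile(C[m],[2,98],0).round(3).tolist())
print(robot.sense())
E
```

```text
pics
scene [ 1.034 -0.15   0.968]
shelf 0.79 [401. 225. 200. 115.] [0.644 0.103 0.095] [[0.528, -0.103, 0.007], [0.733, 0.305, 0.133]]
shelf 0.39 [208. 230.  31.  15.] [ 0.525 -0.325  0.051] [[0.515, -0.358, 0.023], [0.528, -0.292, 0.069]]
green_spot 0.9 [396. 222.  39.  38.] [0.632 0.102 0.096] [[0.586, 0.057, 0.092], [0.675, 0.146, 0.099]]
tray 0.95 [338. 229.  42.  39.] [ 0.629 -0.031  0.127] [[0.589, -0.066, 0.101], [0.658, 0.008, 0.156]]
tray 0.64 [269. 240.  36.  35.] [ 0.572 -0.189  0.032] [[0.53, -0.226, 0.005], [0.601, -0.153, 0.062]]
holder 0.79 [191. 192.  24.  27.] [ 0.409 -0.358  0.048] [[0.382, -0.387, 0.0], [0.43, -0.333, 0.064]]
holder 0.72 [209. 228.  36.  16.] [ 0.525 -0.326  0.05 ] [[0.518, -0.358, 0.024], [0.529, -0.294, 0.069]]
other_tray 0.9 [455. 212.  37.  33.] [0.652 0.222 0.127] [[0.612, 0.191, 0.102], [0.681, 0.262, 0.155]]
other_tray 0.6 [332. 169.  19.  45.] [0.405 0.002 0.005] [[0.329, -0.015, -0.001], [0.459, 0.021, 0.013]]
drivers 0.63 [430. 123.  27.  39.] [0.338 0.295 0.021] [[0.272, 0.264, -0.0], [0.365, 0.343, 0.1]]
watch 0.75 [331. 168.  16.  41.]
[... 1574 characters left out ...]
ay([-1.36812940e+00,  8.72212554e-02,  1.37066690e+00, -2.22327956e-05,
        1.68360676e+00, -1.03111478e-01]), 'joint_vel': array([-1.03327365e-03, -9.83145842e-04, -1.53971744e-03,  8.62625963e-05,
       -1.53022809e-04,  1.33060284e-03]), 'joint_torque': array([-1.52133747e-03, -3.40056932e+01, -3.02603889e+01,  7.17987120e-02,
        2.35839374e-02, -5.62643606e-06]), 'eef_pos': array([ 0.16555766, -0.52452169,  0.20551106]), 'eef_rot': array([ 9.88335384e-01,  1.52293028e-01, -8.60051636e-06,  4.93559734e-05]), 'wrist_force': array([0.64455604, 0.00751798, 0.4301911 ]), 'wrist_torque': array([ 0.00765178,  0.04413281, -0.06797201]), 'grip_force': 0.0, 'opening': 0.0940188417816506}
```

```bash
sleep 1
python3 - <<'E'
import cv2
a=cv2.imread("pics/top0.png")[90:290,165:525]; b=cv2.imread("pics/scene0.png")[90:290,165:525]
a=cv2.resize(a,None,fx=1.66,fy=1.5,interpolation=3); b=cv2.resize(b,None,fx=1.66,fy=1.5,interpolation=3)
import numpy as np; cv2.imwrite("pics/c0.png",np.vstack([a,b]))
E
```

```text
(no output)
```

View pics/c0.png

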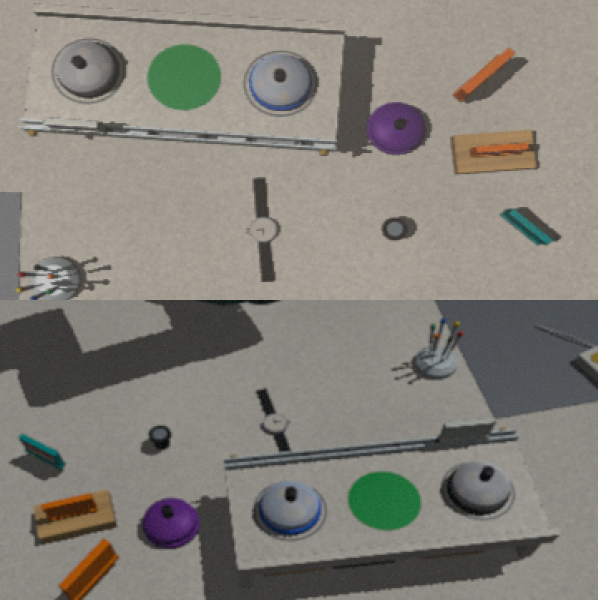

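The picture shows, in full top-image pixels:
- Tray-like: blue tray (~334,143), black tray (~216,137) and purple look-alike (~404,175).
- Holder-like: small orange one in the rack (~466,190), larger loose orange one (~457,140), turquoise one (~482,240).

I choose the blue tray on the shelf and the orange holder in the rack. Next I measure accurately and take one close crop.

```bash
cat > m.py <<'E'
from h import *
for n in ["scene","top"]:
    z=np.load(n+"0.npz"); p,d,C=z["p"],z["d"],z["C"]; ok=d>0
    h=cv2.cvtColor(p,cv2.COLOR_RGB2HSV).astype(int); H,S,V=h[...,0],h[...,1],h[...,2]; X,Y,Z=C[...,0],C[...,1],C[...,2]
    g=ok&(H>40)&(H<85)&(S>90)&(abs(Z-.095)<.01)&(X>.5); 
    (cx,cy),r=cv2.minEnclosingCircle(C[g][:,:2].astype(np.float32)); print(n,"green",cx,cy,r,C[g].mean(0),g.sum())
    for nm,x,y in [("blue",.63,-.03),("black",.645,.225)]:
        k=ok&(Z>.143)&(Z<.17)&(np.hypot(X-x,Y-y)<.03); print(nm,"knob",C[k].mean(0),np.percentile(C[k],[2,98],0).round(4).tolist(),k.sum())
        k=ok&(Z>.12)&(Z<.134)&(np.hypot(X-x,Y-y)<.06); print(" dome",cv2.minEnclosingCircle(C[k][:,:2].astype(np.float32)))
    b=ok&(X>.5)&(X<.76)&(Y>-.13)&(Y<.33)&(Z>.088)&(Z<.118); rect=cv2.minAreaRect(C[b][:,:2].astype(np.float32)); print("board",rect)
    s=ok&(Z>.107)&(Z<.12)&(X>.7)&(Y>-.13)&(Y<.33); l=np.polyfit(C[s][:,1],C[s][:,0],1); print("rear stop x=a*y+b",l)
    f=ok&(Z>.102)&(Z<.113)&(X<.57)&(X>.5)&(Y>-.13)&(Y<.33); l=np.polyfit(C[f][:,1],C[f][:,0],1); print("front lips",l,f.sum())
    o=ok&(H<18)&(S>150)&(Z>.035)&(abs(X-.52)<.04)&(abs(Y+.325)<.06)
    t=o&(Z>.055); print("holder",C[o].mean(0),cv2.minAreaRect(C[o][:,:2].astype(np.float32)),C[t].mean(0),cv2.minAreaRect(C[t][:,:2].astype(np.float32)),"zmax",np.percentile(C[t][:,2],95),t.sum())
    r=ok&(abs(Z-.024)<.006)&(abs(X-.52)<.06)&(abs(Y+.325)<.09); print("rack",C[r].mean(0),cv2.minAreaRect(C[r][:,:2].astype(np.float32)))
E
python3 m.py; python3 - <<'E'
import cv2,numpy as np
a=cv2.imread("pics/top0.png")[165:215,430:500]; b=cv2.imread("pics/scene0.png")[205:255,170:240]
cv2.imwrite("pics/c1.png",np.hstack([cv2.resize(i,None,fx=5,fy=5,interpolation=3) for i in(a,b)]))
E
```

```text
scene green 0.6426596641540527 0.1366846263408661 0.08665622770786285 [0.63179792 0.1007758  0.09549669] 1307
blue knob [ 0.62017009 -0.02849905  0.15365683] [[0.6126, -0.035, 0.1438], [0.626, -0.0216, 0.1585]] 58
 dome ((0.6184383034706116, -0.028110161423683167), 0.03818579390645027)
black knob [0.6437181  0.22834721 0.15346025] [[0.635, 0.2223, 0.1438], [0.6502, 0.2352, 0.1586]] 58
 dome ((0.6421857476234436, 0.22984695434570312), 0.038110844790935516)
board ((0.6255767941474915, 0.10303449630737305), (0.42121773958206177, 0.1960124522447586), 84.69210052490234)
rear stop x=a*y+b [0.08754822 0.70881657]
front lips [0.09902553 0.53369004] 764
holder [ 0.52400011 -0.32552056  0.05599097] ((0.5222025513648987, -0.32576021552085876), (0.01036557275801897, 0.06959350407123566), 3.09848690032959) [ 0.52327867 -0.32639698  0.06427799] ((0.5219649076461792, -0.32577818632125854), (0.009737946093082428, 0.06950097531080246), 3.814014434814453) zmax 0.06915510842008694 164
rack [ 0.52969186 -0.32359588  0.02352455] ((0.5206336975097656, -0.3260442912578583), (0.06272322684526443, 0.11025521
[... 461 characters left out ...]
513916), 0.03826655447483063)
board ((0.6264020204544067, 0.10091903060674667), (0.4208679497241974, 0.19576069712638855), 84.73213195800781)
rear stop x=a*y+b [0.08702076 0.70849278]
front lips [0.08788014 0.53433879] 623
holder [ 0.52116451 -0.32627954  0.06686532] ((0.521176278591156, -0.3275623619556427), (0.010600527748465538, 0.06929988414049149), 4.788840293884277) [ 0.52131953 -0.32733915  0.0677215 ] ((0.5216577053070068, -0.3276729881763458), (0.009591048583388329, 0.06914185732603073), 3.2010695934295654) zmax 0.07109425795486986 137
rack [ 0.52075099 -0.32610462  0.02376084] ((0.5219795107841492, -0.3283374309539795), (0.06057961657643318, 0.11160241067409515), 3.688554525375366)
```

View pics/c1.png

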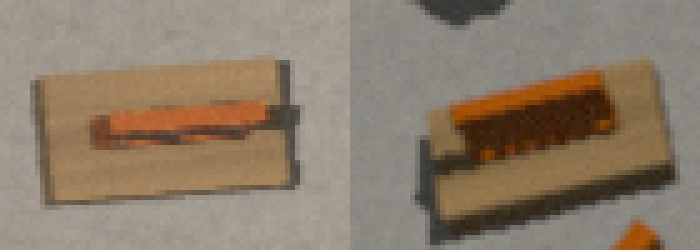

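The crop shows the small orange holder in the rack (full-frame top ~466,190; scene ~209,228). No paper shows on the +x face that the scene camera sees, so the ticket faces -x. Green is the middle bay. Shelf yaw is about -5°, rack yaw about +3.5°.

>>> jog_arm(
  moves=[
    {"slide": [0.9, 0.97, 0], "roll": 0.84},
    {"slide": [0.9, 0.97, 0], "roll": 0.84},
    {"slide": [0.9, 0.97, 0], "roll": 0.84},
    {"slide": [0.9, 0.97, 0], "roll": 0.84},
    {"slide": [0.9, 0.97, 0], "roll": 0.84},
    {"slide": [0.9, 0.97, 0], "roll": 0.84},
    {"slide": [0.9, 0.97, 0], "roll": 0.84},
    {"slide": [0.9, 0.97, 0], "roll": 0.84},
    {"slide": [0.9, 0.97, 0], "roll": 0.84},
    {"slide": [0.9, 0.97, 0], "roll": 0.84},
  ],
  grip=0.2,
)

```text
clock: 2.25
eef_pos: [0.4364, -0.2325, 0.2057]
eef_rot: [0.738, 0.675, 0.0, 0.0]
wrist_force: [-0.3, 0.1, -1.1]
opening: 0.0376
grip_force: 0.0
```

>>> jog_arm(
  moves=[
    {"slide": [0.9, 0.97, 0]},
    {"slide": [0.9, 0.97, 0]},
    {"slide": [0.9, 0.97, 0]},
    {"slide": [0.9, 0.97, 0]},
    {"slide": [0.9, 0.97, 0]},
    {"slide": [0.6, 0.8, 0]},
    {"slide": [0, 0, 0]},
    {"slide": [0, 0, 0]},
  ],
)

```text
invalid input
```

>>> jog_arm(
  moves=[
    {"slide": [0.9, 0.97, 0], "roll": 0},
    {"slide": [0.9, 0.97, 0], "roll": 0},
    {"slide": [0.9, 0.97, 0], "roll": 0},
    {"slide": [0.9, 0.97, 0], "roll": 0},
    {"slide": [0.9, 0.97, 0], "roll": 0},
    {"slide": [0.9, 0.97, 0], "roll": 0},
    {"slide": [0.7, 0.9, 0], "roll": 0},
    {"slide": [0, 0, 0], "roll": 0},
    {"slide": [0, 0, 0], "roll": 0},
  ],
)

```text
clock: 3.38
eef_pos: [0.6183, -0.0323, 0.2053]
eef_rot: [0.739, 0.674, -0.0, -0.0]
wrist_force: [-0.6, -0.2, -0.1]
opening: 0.0377
grip_force: 0.0
```

```bash
cat > st.py <<'E'
from h import *
from scipy.spatial.transform import Rotation as R
s=robot.sense(); M=R.from_quat(s["eef_rot"]).as_matrix()
print(s["clock"],s["eef_pos"].round(4),"yaw_y",np.degrees(np.arctan2(M[1,1],M[0,1])).round(2),"tilt",np.degrees(np.arccos(-M[2,2])).round(2),s["wrist_force"].round(2),s["wrist_torque"].round(3),s["opening"].round(4),s["grip_force"])
E
python3 - <<'E'
import st
from h import *
p,d,K,T=grab("wrist"); C=cloud(d,K,T); save("w1.png",p)
X,Y,Z=C[...,0],C[...,1],C[...,2]
k=(d>0)&(Z>.153)&(np.hypot(X-.619,Y+.0295)<.03); print(C[k].mean(0),cv2.minEnclosingCircle(C[k][:,:2].astype(np.float32)),k.sum())
E
```

```text
Traceback (most recent call last):
  File "st.py", line 4, in <module>
    print(s["clock"],s["eef_pos"].round(4),"yaw_y",np.degrees(np.arctan2(M[1,1],M[0,1])).round(2),"tilt",np.degrees(np.arccos(-M[2,2])).round(2),s["wrist_force"].round(2),s["wrist_torque"].round(3),s["opening"].round(4),s["grip_force"])
                                                                                                                                                                                                      ^^^^^^^^^^^^^^^^^^
AttributeError: 'float' object has no attribute 'round'
```

```bash
sed -i 's/s\["opening"\].round(4)/s["opening"]/' st.py
python3 - <<'E'
import st
from h import *
p,d,K,T=grab("wrist"); C=cloud(d,K,T); save("w1.png",p)
X,Y,Z=C[...,0],C[...,1],C[...,2]
k=(d>0)&(Z>.153)&(Z<.162)&(np.hypot(X-.619,Y+.0295)<.03); print(C[k].mean(0),cv2.minEnclosingCircle(C[k][:,:2].astype(np.float32)),k.sum())
E
```

```text
3.375 [ 0.6183 -0.0323  0.2053] yaw_y -5.28 tilt 0.04 [-0.58 -0.17 -0.1 ] [-0.048 -0.035 -0.003] 0.037706395549601666 0.0
[ 0.61727393 -0.028704    0.1570938 ] ((0.6171355843544006, -0.029285648837685585), 0.007950500585138798) 433
```

View pics/w1.png

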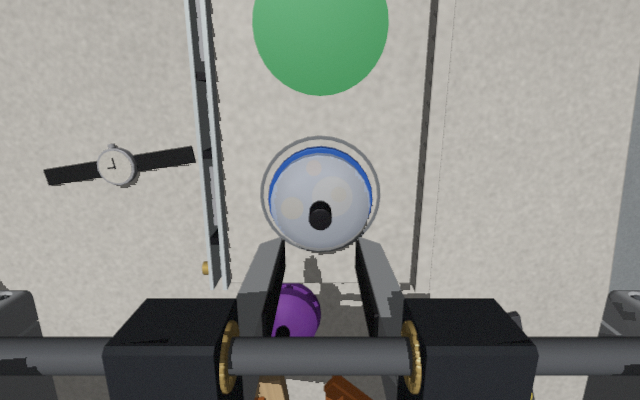

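The wrist view shows the blue tray's knob at (320,215) just ahead of the fingers, and the green spot at (320,25) straight up in the image (+y). I now lower onto the knob and grip it.

>>> jog_arm(
  moves=[
    {"slide": [0, 0.1, -0.6], "roll": 0},
    {"slide": [0, 0, -0.6], "roll": 0},
    {"slide": [0, 0, -0.6], "roll": 0},
    {"slide": [0, 0, -0.3], "roll": 0},
    {"slide": [0, 0, -0.17], "roll": 0},
    {"slide": [0, 0, 0], "roll": 0},
  ],
)

```text
clock: 4.18
eef_pos: [0.6186, -0.0289, 0.1372]
eef_rot: [0.739, 0.674, -0.0, -0.0]
wrist_force: [1.0, -0.5, -0.1]
opening: 0.0375
grip_force: 0.0
```

>>> jog_arm(
  moves=[
    {"slide": [0, 0, 0], "roll": 0},
    {"slide": [0, 0, 0], "roll": 0},
    {"slide": [0, 0, 0], "roll": 0},
    {"slide": [0, 0, 0], "roll": 0},
    {"slide": [0, 0, 0], "roll": 0},
  ],
  grip=1,
  newtons=12,
)

```text
clock: 4.8
eef_pos: [0.6188, -0.0289, 0.138]
eef_rot: [0.739, 0.674, 0.0, 0.0]
wrist_force: [-1.2, -0.4, 2.6]
opening: 0.0157
grip_force: 12.0
```

>>> jog_arm(
  moves=[
    {"slide": [0.02, 0.2, 0], "roll": 0},
    {"slide": [0.04, 0.4, 0], "roll": 0},
    {"slide": [0.05, 0.55, 0], "roll": 0},
    {"slide": [0.06, 0.65, 0], "roll": 0},
    {"slide": [0.06, 0.65, 0], "roll": 0},
    {"slide": [0.06, 0.65, 0], "roll": 0},
    {"slide": [0.06, 0.58, 0], "roll": 0},
    {"slide": [0.04, 0.4, 0], "roll": 0},
    {"slide": [0.02, 0.2, 0], "roll": 0},
    {"slide": [0, 0, 0], "roll": 0},
  ],
)

```text
clock: 6.05
eef_pos: [0.631, 0.1011, 0.1378]
eef_rot: [0.738, 0.674, 0.001, -0.0]
wrist_force: [0.3, -3.0, 5.1]
opening: 0.0157
grip_force: 12.0
```

>>> jog_arm(
  moves=[
    {"slide": [0, 0, 0], "roll": 0},
    {"slide": [0, 0, 0], "roll": 0},
    {"slide": [0, 0, 0], "roll": 0},
  ],
  grip=0.3,
)

```text
clock: 6.42
eef_pos: [0.6303, 0.1003, 0.1363]
eef_rot: [0.739, 0.674, -0.0, -0.001]
wrist_force: [0.4, 0.1, 0.4]
opening: 0.0328
grip_force: 0.0
```

>>> jog_arm(
  moves=[
    {"slide": [0, 0, 0.4], "roll": 0},
    {"slide": [0, 0, 0.8], "roll": 0},
    {"slide": [0, 0, 0.8], "roll": 0},
    {"slide": [0, 0, 0.8], "roll": 0},
    {"slide": [0, 0, 0], "roll": 0},
    {"slide": [0, 0, 0], "roll": 0},
  ],
)

```text
clock: 7.18
eef_pos: [0.6307, 0.0995, 0.2208]
eef_rot: [0.739, 0.674, -0.0, -0.0]
wrist_force: [0.0, -0.3, -0.0]
opening: 0.0331
grip_force: 0.0
```

```bash
python3 - <<'E'
from h import *
for n in ["wrist","top"]:
    p,d,K,T=grab(n); C=cloud(d,K,T); save(n+"2.png",p)
    X,Y,Z=C[...,0],C[...,1],C[...,2]
    k=(d>0)&(Z>.15)&(Z<.162)&(np.hypot(X-.631,Y-.0993)<.02); 
    if k.sum(): print(n,C[k].mean(0),cv2.minEnclosingCircle(C[k][:,:2].astype(np.float32)),k.sum())
    # lips of the slot / cheeks
    f=(d>0)&(Z>.1)&(Z<.113)&(X>.5)&(X<.57)&(Y>.03)&(Y<.18)
    if f.sum(): print("lips",np.polyfit(C[f][:,1],C[f][:,0],1),f.sum())
E
```

```text
wrist [0.62942863 0.10074845 0.15681798] ((0.6293671131134033, 0.09998904913663864), 0.007992208935320377) 402
lips [0.09369681 0.53277607] 2311
lips [0.08005505 0.53521945] 96
```

View pics/wrist2.png

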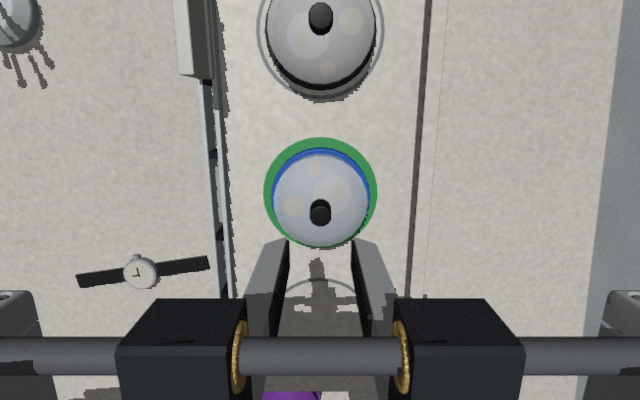

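The wrist view shows the blue tray centred on the green spot, around (320,195). It is level and released. Now to the rack.

>>> jog_arm(
  moves=[
    {"slide": [-0.2, -0.95, 0], "roll": 0.1},
    {"slide": [-0.25, -0.95, 0], "roll": 0.1},
    {"slide": [-0.25, -0.95, 0], "roll": 0.1},
    {"slide": [-0.25, -0.95, 0], "roll": 0.1},
    {"slide": [-0.25, -0.95, 0], "roll": 0.1},
    {"slide": [-0.25, -0.95, 0], "roll": 0.1},
    {"slide": [-0.25, -0.95, 0], "roll": 0.1},
    {"slide": [-0.25, -0.95, 0], "roll": 0.1},
    {"slide": [-0.25, -0.95, 0], "roll": 0.1},
    {"slide": [-0.25, -0.95, 0], "roll": 0.1},
  ],
)

```text
clock: 8.52
eef_pos: [0.5566, -0.1861, 0.22]
eef_rot: [0.69, 0.724, -0.0, -0.001]
wrist_force: [-0.3, 0.1, 0.4]
opening: 0.0331
grip_force: 0.0
```

>>> jog_arm(
  moves=[
    {"slide": [-0.25, -0.95, -0.4], "roll": 0.1},
    {"slide": [-0.25, -0.95, -0.4], "roll": 0},
    {"slide": [-0.25, -0.95, -0.4], "roll": 0},
    {"slide": [-0.25, -0.95, -0.4], "roll": 0},
    {"slide": [-0.2, -0.95, -0.4], "roll": 0},
    {"slide": [0, -0.6, -0.2], "roll": 0},
    {"slide": [0, 0, 0], "roll": 0},
    {"slide": [0, 0, 0], "roll": 0},
  ],
)

```text
clock: 9.52
eef_pos: [0.5219, -0.3452, 0.1557]
eef_rot: [0.685, 0.729, 0.0, 0.0]
wrist_force: [0.4, 0.2, 0.9]
opening: 0.0329
grip_force: 0.0
```

```bash
python3 - <<'E'
import st
from h import *
p,d,K,T=grab("wrist"); C=cloud(d,K,T); save("w3.png",p)
X,Y,Z=C[...,0],C[...,1],C[...,2]
for lo,hi in [(.06,.075),(.064,.075)]:
    k=(d>0)&(Z>lo)&(Z<hi)&(abs(X-.52)<.03)&(abs(Y+.327)<.045)
    if k.sum()>5: print(C[k].mean(0),cv2.minAreaRect(C[k][:,:2].astype(np.float32)),k.sum(),np.percentile(C[k][:,2],90))
k=(d>0)&(abs(Z-.024)<.004)&(abs(X-.52)<.05)&(abs(Y+.327)<.08)
print("rack",cv2.minAreaRect(C[k][:,:2].astype(np.float32)))
E
```

```text
9.525 [ 0.5219 -0.3452  0.1557] yaw_y 3.57 tilt 0.04 [0.37 0.16 0.91] [-0.05  -0.096  0.006] 0.03286517420241972 0.0
[ 0.51915214 -0.32653599  0.06813637] ((0.5190292596817017, -0.32818299531936646), (0.010523867793381214, 0.0695345550775528), 3.7955100536346436) 1238 0.0692423869001096
[ 0.5192857  -0.32638112  0.06831583] ((0.5192273259162903, -0.32818540930747986), (0.01017246674746275, 0.06952550262212753), 3.6524269580841064) 1198 0.06925244868180364
rack ((0.5192811489105225, -0.3288380801677704), (0.0602002777159214, 0.11021704226732254), 3.5041065216064453)
```

View pics/w3.png

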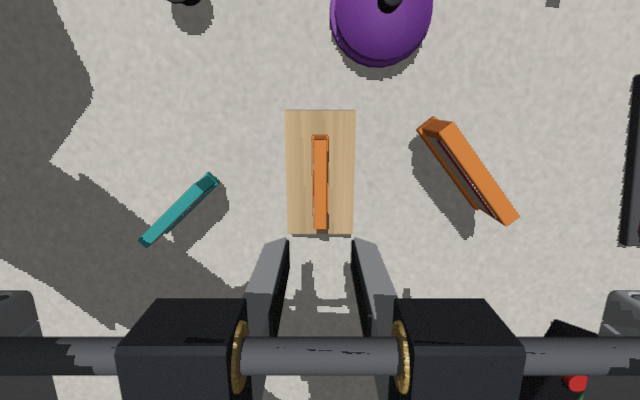

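The wrist view shows the small orange holder upright in the rack at (320,182), lined up between the fingers. Turquoise is at (180,210), the bigger orange one at (468,170). I lower and grip.

>>> jog_arm(
  moves=[
    {"slide": [-0.04, 0.3, -0.6], "roll": 0},
    {"slide": [0, 0.28, -0.8], "roll": 0},
    {"slide": [0, 0, -0.8], "roll": 0},
    {"slide": [0, 0, -0.8], "roll": 0},
    {"slide": [0, 0, -0.6], "roll": 0},
    {"slide": [0, 0, -0.36], "roll": 0},
    {"slide": [0, 0, 0], "roll": 0},
    {"slide": [0, 0, 0], "roll": 0},
  ],
)

```text
clock: 10.58
eef_pos: [0.5208, -0.329, 0.0377]
eef_rot: [0.685, 0.728, 0.0, 0.001]
wrist_force: [-0.0, -0.3, 1.1]
opening: 0.033
grip_force: 0.0
```

>>> jog_arm(
  moves=[
    {"slide": [0, 0, 0], "roll": 0},
    {"slide": [0, 0, 0], "roll": 0},
    {"slide": [0, 0, 0], "roll": 0},
    {"slide": [0, 0, 0], "roll": 0},
    {"slide": [0, 0, 0], "roll": 0},
  ],
  grip=1,
  newtons=25,
)

```text
clock: 11.2
eef_pos: [0.5204, -0.3288, 0.037]
eef_rot: [0.685, 0.728, 0.0, 0.0]
wrist_force: [0.5, 0.0, 1.6]
opening: 0.0099
grip_force: 25.0
```

>>> jog_arm(
  moves=[
    {"slide": [0, 0, 0.4], "roll": 0},
    {"slide": [0, 0, 0.8], "roll": 0},
    {"slide": [0, 0.2, 0.9], "roll": 0},
    {"slide": [0, 0.5, 0.9], "roll": 0},
    {"slide": [0, 0.9, 0.9], "roll": -0.1},
    {"slide": [0, 0.95, 0.9], "roll": -0.1},
    {"slide": [0.1, 0.95, 0.6], "roll": -0.1},
    {"slide": [0.1, 0.95, 0], "roll": -0.1},
    {"slide": [0.1, 0.95, 0], "roll": -0.1},
    {"slide": [0.1, 0.95, 0], "roll": -0.1},
  ],
)

```text
clock: 12.45
eef_pos: [0.532, -0.1371, 0.1993]
eef_rot: [0.715, 0.699, 0.0, 0.0]
wrist_force: [-0.3, -0.6, 0.0]
opening: 0.0096
grip_force: 25.0
```

>>> jog_arm(
  moves=[
    {"slide": [0.1, 0.95, 0], "roll": -0.1},
    {"slide": [0.1, 0.95, 0], "roll": -0.1},
    {"slide": [0.1, 0.95, 0], "roll": -0.1},
    {"slide": [0.1, 0.95, 0], "roll": -0.1},
    {"slide": [0, 0.95, 0], "roll": -0.05},
    {"slide": [0, 0.95, 0], "roll": -0.04},
    {"slide": [0, 0.9, 0], "roll": 0},
    {"slide": [0, 0.5, 0], "roll": 0},
    {"slide": [0, 0, 0], "roll": 0},
    {"slide": [0, 0, 0], "roll": 0},
  ],
)

```text
clock: 13.7
eef_pos: [0.5442, 0.0741, 0.1987]
eef_rot: [0.739, 0.674, -0.0, 0.0]
wrist_force: [0.7, -0.3, -0.5]
opening: 0.0095
grip_force: 25.0
```

```bash
python3 - <<'E'
import st
from h import *
c=[]
for n in ["wrist","top","scene"]:
    p,d,K,T=grab(n); C=cloud(d,K,T); save(n+"4.png",p); np.savez(n+"4.npz",p=p,d=d,C=C); print(n)
    X,Y,Z=C[...,0],C[...,1],C[...,2]
    h=cv2.cvtColor(p,cv2.COLOR_RGB2HSV).astype(int)
    o=(d>0)&(h[...,0]<18)&(h[...,1]>140)&(Z>.14)&(Z<.24)&(abs(X-.545)<.05)&(abs(Y-.1)<.09)
    if o.sum()>5: print("holder",C[o].mean(0),cv2.minAreaRect(C[o][:,:2].astype(np.float32)),np.percentile(C[o],[1,99],0).round(4).tolist(),o.sum())
    w=(d>0)&(Z>.14)&(Z<.158)&(X<.59)&(abs(Y-.235)<.06)&(abs(X-.555)<.02)
    if w.sum()>5: print("white",C[w].mean(0),cv2.minAreaRect(C[w][:,:2].astype(np.float32)),w.sum())
    f=(d>0)&(Z>.103)&(Z<.112)&(X<.57)&(X>.5)&(Y>-.12)&(Y<.19)
    if f.sum()>20:
        l=np.polyfit(C[f][:,1],C[f][:,0],1); r=C[f][:,0]-np.polyval(l,C[f][:,1]); print("lips",l,f.sum(),np.percentile(r,[2,25,50,75,98]).round(4))
    v=np.argwhere((abs(Z-.1)<.02)&(abs(X-.5438)<.04)&(abs(Y-.107)<.06)&(d>0)); print(v.min(0),v.max(0)) if len(v) else 0
E
```

```text
13.7 [0.5442 0.0741 0.1987] yaw_y -5.24 tilt 0.04 [ 0.7  -0.34 -0.53] [-0.039 -0.114 -0.009] 0.009484050453664506 24.999835789203644
wrist
holder [0.5439404  0.08329639 0.22609526] ((0.5435070395469666, 0.07662270218133926), (0.0662265494465828, 0.01287843193858862), 85.18544006347656) [[0.5366, 0.0455, 0.1924], [0.5516, 0.1096, 0.2316]] 3430
white [0.55111872 0.20434122 0.14954289] ((0.5508622527122498, 0.20544949173927307), (0.006566253956407309, 0.009983849711716175), 85.19300842285156) 253
lips [0.09830931 0.53161413] 1531 [-0.0071 -0.0057  0.0016  0.0054  0.0071]
[ 77 305] [236 371]
top
white [0.55825081 0.26669849 0.14911   ] ((0.5585991144180298, 0.26616281270980835), (0.009706552140414715, 0.010423807427287102), 86.50801849365234) 27
lips [0.08853611 0.53417817] 303 [-0.0073 -0.0056  0.0004  0.0055  0.0076]
[162 244] [185 299]
scene
holder [0.54571351 0.05221966 0.2079069 ] ((0.5453776717185974, 0.053404636681079865), (0.009860904887318611, 0.024673908948898315), 1.825097918510437) [[0.5407, 0.0412, 0.1721], [0.5498, 0.0641, 0.2313]] 167
white [0.55668359 0.2376186  0.14866227] ((0.554774820804596, 0.23862166702747345), (0.06966128200292587, 0.013691789470613003), 85.31548309326172) 188
lips [0.09297693 0.53359617] 515 [-0.0081 -0.0056  0.0016  0.0057  0.0077]
[183 362] [209 417]
```

View pics/wrist4.png

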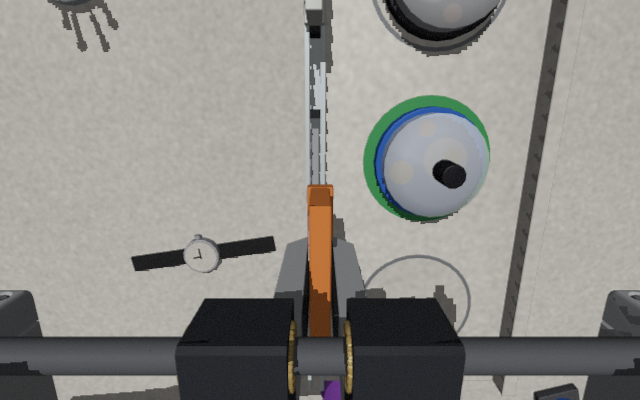

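The wrist view shows the holder held straight in line with the rail. Its end is at (320,187), and the green bay's far black cheek is at (315,117). I check that cheek for the lengthwise position.

```bash
python3 - <<'E'
from h import *
z=np.load("wrist4.npz"); p,d,C=z["p"],z["d"],z["C"]
for r in list(range(98,134,2)): print(r,p[r,308:324:3].mean(-1).round().astype(int),C[r,315].round(4), p[r,315])
E
```

```text
98 [192  85  92 190 189 189] [0.5467 0.155  0.0811] [171 177 178]
100 [191  86  91 189 190 189] [0.5465 0.1535 0.0808] [171 177 178]
102 [191  87  88 188 191 190] [0.5464 0.152  0.0828] [171 177 178]
104 [189  86  87 189 189 189] [0.5463 0.1505 0.0832] [169 175 175]
106 [189 120 178 188 189 190] [0.5461 0.1489 0.0819] [174 180 180]
108 [189 118 189 186 189 188] [0.546  0.1474 0.0823] [186 191 192]
110 [190  39  48  49 136 189] [0.5462 0.1464 0.1065] [51 51 52]
112 [189  41  43  40 138 187] [0.546  0.145  0.1071] [41 38 41]
114 [188  43  44  42 137 189] [0.5459 0.1435 0.106 ] [41 40 44]
116 [188  42  40  41 139 188] [0.5458 0.1421 0.106 ] [43 43 44]
118 [188  71  68  73 147 187] [0.5452 0.1397 0.0832] [69 73 74]
120 [188  84  88  89 153 188] [0.5451 0.1382 0.0829] [88 92 93]
122 [187  86  89  87 151 187] [0.5449 0.1366 0.0834] [85 89 91]
124 [186 117  88  89 151 186] [0.5448 0.1351 0.0832] [84 89 89]
126 [186 118  88  90 151 187] [0.5446 0.1335 0.0829] [86 89 91]
128 [186 115 118 119 151 186] [0.5447 0.1329 0.097 ] [117 117 118]
130 [186  80 150 152 150 186] [0.5446 0.1313 0.096 ] [149 149 153]
132 [185  83 150 151 151 185] [0.5444 0.1298 0.0964] [149 149 152]
```

>>> jog_arm(
  moves=[
    {"slide": [-0.02, 0.4, 0], "roll": 0},
    {"slide": [0, 0.5, -0.3], "roll": 0},
    {"slide": [0, 0.2, -0.5], "roll": 0},
    {"slide": [0, 0, -0.5], "roll": 0},
    {"slide": [0, 0, -0.35], "roll": 0},
    {"slide": [0, 0, -0.14], "roll": 0},
    {"slide": [0, 0, 0], "roll": 0},
    {"slide": [0, 0, 0], "roll": 0},
  ],
)

```text
clock: 14.85
eef_pos: [0.544, 0.1078, 0.1456]
eef_rot: [0.739, 0.674, 0.001, 0.0]
wrist_force: [-0.4, 1.2, 0.3]
opening: 0.0098
grip_force: 25.0
```

```bash
python3 - <<'E'
import st
from h import *
p,d,K,T=grab("wrist"); C=cloud(d,K,T); save("w5.png",p)
X,Y,Z=C[...,0],C[...,1],C[...,2]
h=cv2.cvtColor(p,cv2.COLOR_RGB2HSV).astype(int)
o=(d>0)&(h[...,0]<18)&(h[...,1]>140)&(Z>.155)&(Z<.19)&(abs(X-.545)<.03)&(abs(Y-.1)<.09)
l=np.polyfit(C[o][:,1],C[o][:,0],1); print("pane",l,np.polyval(l,.13),C[o][:,1].max())
f=(d>0)&(Z>.103)&(Z<.112)&(X<.58)&(X>.52)&(Y>.142)&(Y<.2)
l=np.polyfit(C[f][:,1],C[f][:,0],1); r=C[f][:,0]-np.polyval(l,C[f][:,1]); print("lips",l,np.polyval(l,.13),f.sum(),np.percentile(r,[2,25,50,75,98]).round(4))
a=cv2.resize(p[130:330,230:430],None,fx=2,fy=2,interpolation=3)
t,*_=grab("scene"); b=cv2.resize(t[150:250,350:450],(400,400),interpolation=3); save("c5.png",np.hstack([a,b]))
E
```

```text
14.85 [0.544  0.1078 0.1456] yaw_y -5.22 tilt 0.08 [-0.39  1.2   0.32] [-0.052 -0.039  0.025] 0.009796911174367057 24.999955594539642
pane [0.09102948 0.53290728] 0.5447411153362066 0.1434416760794744
lips [0.10037109 0.53120616] 0.5442544069003284 1252 [-0.0073 -0.0056  0.0013  0.0053  0.007 ]
```

View pics/c5.png

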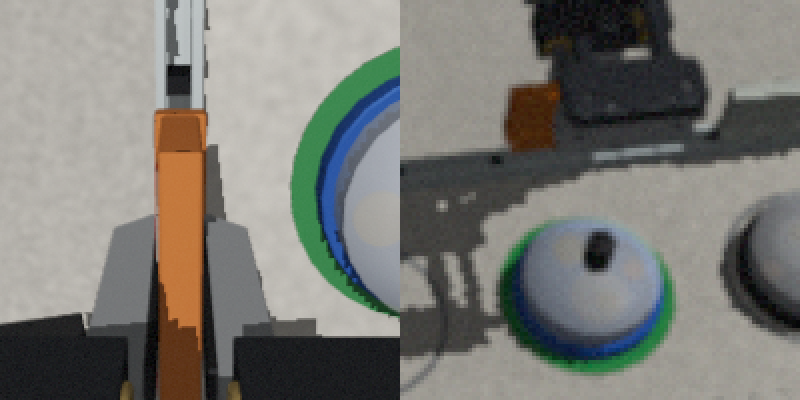

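The crop shows the holder's shoulder bar at (180,130) square over the rail. The cheek at (178,78) is beyond its end, and the tray stays on the green spot. I descend gently.

>>> jog_arm(
  moves=[
    {"slide": [-0.01, 0, -0.1], "roll": 0},
    {"slide": [0, 0, -0.1], "roll": 0},
    {"slide": [0, 0, -0.1], "roll": 0},
    {"slide": [0, 0, -0.1], "roll": 0},
    {"slide": [0, 0, -0.1], "roll": 0},
    {"slide": [0, 0, 0], "roll": 0},
  ],
)

```text
clock: 15.7
eef_pos: [0.543, 0.1079, 0.1295]
eef_rot: [0.738, 0.674, -0.0, -0.0]
wrist_force: [-1.2, -0.9, 0.3]
opening: 0.0101
grip_force: 25.0
```

>>> jog_arm(
  moves=[
    {"slide": [0, 0, -0.05], "roll": 0},
    {"slide": [0, 0, -0.05], "roll": 0},
    {"slide": [0, 0, -0.05], "roll": 0},
    {"slide": [0, 0, 0], "roll": 0},
  ],
)

```text
clock: 16.2
eef_pos: [0.5434, 0.1079, 0.126]
eef_rot: [0.738, 0.674, 0.0, 0.0]
wrist_force: [-0.3, 0.3, 2.4]
opening: 0.0095
grip_force: 25.0
```

>>> jog_arm(
  moves=[
    {"slide": [0, 0, -0.05], "roll": 0},
    {"slide": [0, 0, -0.05], "roll": 0},
    {"slide": [0, 0, -0.04], "roll": 0},
    {"slide": [0, 0, 0], "roll": 0},
    {"slide": [0, 0, 0], "roll": 0},
  ],
)

```text
clock: 16.82
eef_pos: [0.5435, 0.1079, 0.1218]
eef_rot: [0.738, 0.674, 0.0, 0.0]
wrist_force: [-2.2, -0.1, 5.8]
opening: 0.01
grip_force: 25.0
```

>>> jog_arm(
  moves=[
    {"slide": [0, 0, -0.03], "roll": 0},
    {"slide": [0, 0, -0.02], "roll": 0},
    {"slide": [0, 0, 0], "roll": 0},
    {"slide": [0, 0, 0], "roll": 0},
  ],
)

```text
clock: 17.32
eef_pos: [0.5435, 0.1079, 0.1206]
eef_rot: [0.738, 0.674, 0.0, 0.0]
wrist_force: [-2.5, -0.1, 7.0]
opening: 0.0099
grip_force: 25.0
```

>>> jog_arm(
  moves=[
    {"slide": [-0.02, 0, -0.02], "roll": 0},
    {"slide": [0, 0, -0.02], "roll": 0},
    {"slide": [0, 0, 0], "roll": 0},
    {"slide": [0, 0, 0], "roll": 0},
  ],
)

```text
clock: 17.82
eef_pos: [0.5434, 0.1079, 0.12]
eef_rot: [0.738, 0.674, 0.001, 0.001]
wrist_force: [-1.5, -0.2, 8.2]
opening: 0.0098
grip_force: 25.0
```

>>> jog_arm(
  moves=[
    {"slide": [0, 0, -0.02], "roll": 0},
    {"slide": [0, 0, -0.02], "roll": 0},
    {"slide": [0, 0, 0], "roll": 0},
    {"slide": [0, 0, 0], "roll": 0},
  ],
)

```text
clock: 18.32
eef_pos: [0.5434, 0.1079, 0.12]
eef_rot: [0.738, 0.674, 0.001, 0.001]
wrist_force: [-3.8, -0.3, 11.5]
opening: 0.0097
grip_force: 25.0
```

```bash
python3 - <<'E'
import st
from h import *
ims=[]
for n in ["wrist","scene","top"]:
    p,d,K,T=grab(n); C=cloud(d,K,T); X,Y,Z=C[...,0],C[...,1],C[...,2]
    h=cv2.cvtColor(p,cv2.COLOR_RGB2HSV).astype(int)
    o=(d>0)&(h[...,0]<18)&(h[...,1]>140)&(Z>.105)&(Z<.17)&(abs(X-.545)<.03)&(abs(Y-.107)<.05)
    if o.sum()>5:
        print(n,"orange",np.percentile(C[o],[1,50,99],0).round(4).tolist(),o.sum())
        if n=="wrist":
            t=o&(Z>.145); A=np.c_[C[t][:,:2]-C[t][:,:2].mean(0),np.ones(t.sum())]; print("top plane",np.linalg.lstsq(A,C[t][:,2],rcond=None)[0])
            b=o&(Z<.125); print("bar top z",np.median(C[b][:,2]),b.sum())
    w=(d>0)&(Z>.145)&(Z<.158)&(abs(Y-.235)<.05)&(abs(X-.555)<.02); print("white top",np.percentile(C[w][:,2],[50,90]) if w.sum() else 0)
    k=(d>0)&(Z>.15)&(Z<.165)&(np.hypot(X-.631,Y-.0993)<.02); print("tray knob",C[k].mean(0) if k.sum() else 0)
    if n=="wrist": a=cv2.resize(p[130:330,230:430],None,fx=2,fy=2,interpolation=3)
    if n=="scene": b=cv2.resize(p[150:250,350:450],(400,400),interpolation=3)
save("c6.png",np.hstack([a,b]))
E
```

```text
18.325 [0.5434 0.1079 0.12  ] yaw_y -5.2 tilt 0.18 [-3.76 -0.32 11.46] [-0.119  0.705  0.016] 0.009679564943379348 25.004912316799164
wrist orange [[0.5358, 0.0797, 0.1127], [0.543, 0.1186, 0.1513], [0.5508, 0.1434, 0.1534]] 3430
top plane [ 0.0527197  -0.01367909  0.15142879]
bar top z 0.1152890626943573 296
white top [0.15132993 0.15222558]
tray knob [0.62786657 0.10110991 0.15624443]
scene orange [[0.5384, 0.075, 0.1074], [0.5454, 0.0868, 0.1332], [0.5486, 0.1001, 0.1528]] 145
white top [0.15021827 0.15227181]
tray knob [0.63169589 0.10071879 0.15604009]
white top [0.15043239 0.15301643]
tray knob 0
```

View pics/c6.png

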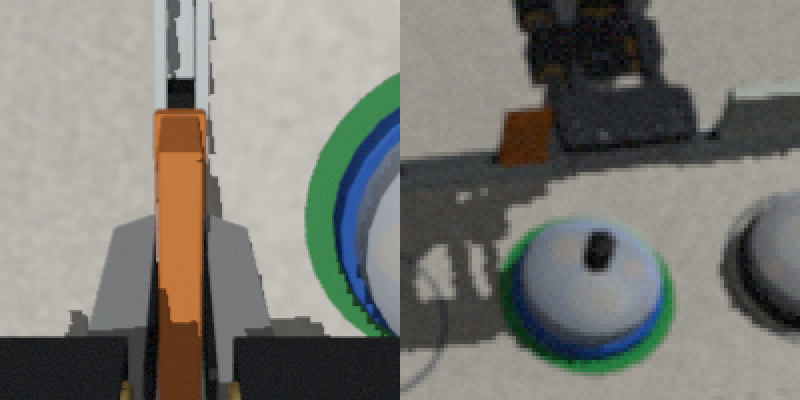

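The crop shows the bar down on both lips at (180,130). Heights agree: the bar top is at 0.1153 against 0.115 expected, and the pane top matches the white holder. I relieve the small sideways force and let it settle.

>>> jog_arm(
  moves=[
    {"slide": [-0.03, 0, 0], "roll": 0},
    {"slide": [0, 0, 0], "roll": 0},
    {"slide": [0, 0, 0], "roll": 0},
    {"slide": [0, 0, 0], "roll": 0},
  ],
)

```text
clock: 18.98
eef_pos: [0.5433, 0.1079, 0.12]
eef_rot: [0.738, 0.674, 0.002, 0.002]
wrist_force: [-2.0, 0.5, 10.8]
opening: 0.0096
grip_force: 25.0
```

>>> jog_arm(
  moves=[
    {"slide": [0, 0, -0.02], "roll": 0},
    {"slide": [0, 0, 0], "roll": 0},
    {"slide": [0, 0, 0], "roll": 0},
    {"slide": [0, 0, 0], "roll": 0},
  ],
)

```text
clock: 19.48
eef_pos: [0.5433, 0.1079, 0.12]
eef_rot: [0.738, 0.674, 0.002, 0.002]
wrist_force: [-2.4, -0.9, 13.2]
opening: 0.0101
grip_force: 25.0
```

```bash
python3 -c "
import st
from h import robot
print(robot.close_job())"
```

```text
19.475 [0.5433 0.1079 0.12  ] yaw_y -5.2 tilt 0.3 [-2.45 -0.86 13.18] [-0.209  0.509 -0.018] 0.01008302258633081 25.004579722881317
the job is handed in; nothing more can be done
None
```

The blue tray is on the green spot and released, and the orange holder is home in the rail in front of it, still gripped and pressed with about 13 N; handed in at 19.5 s. I never saw the ticket itself: that it faces away from the trays is inferred from the rack's orientation and the bare rear face.

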